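Get the tube roller mixer ready: lay the stray tube, push the guard fully latched

ROBOT

A 6-joint arm with a two-finger parallel gripper is mounted at the origin on a cart in front of the work surface, level with it; the furniture and walls round the work are solid. World frame = base frame: x ahead of the robot, y to its left, z up, the work surface at z = 0. Lengths are in mm, angles in degrees, forces in N, time in s.
With the tool pointing down it reaches from about 325 to 850 mm from the base axis. Payload 4.4 kg.
Tool frame: the origin (TCP) lies at the centre of the arm's flange, where the gripper is bolted on; the fingertips stand 199 mm ahead of it and the grasp point (between the pads) lies 180 mm ahead of it (arm.tips_ahead is the distance from the TCP to the fingertips, in mm); z points along the fingers, y is the line along which they close (so a half turn about z gives the same grasp; the last joint's range is limited). The gripper opens to 94 mm and grips with 3 to 60 N. Pads are 16 mm wide; open, the fingers measure 119 mm over their backs; the gripper's body (75 mm by 177 mm) begins 78 mm behind the grasp point.
Start: joints at [-83.566, 11.837, 88.321, -0, 79.842, -8.623], TCP at [149.364, -555.265, 404.647] pointing down, gripper open.
Joint ranges: [-156.59, 156.59], [-49.26, 127.26], [12.9, 141.05], [-63.56, 243.56], [4.71, 150.69], [-161.64, 161.64]. Speed limits (degrees/s): [159.86, 159.86, 180, 180, 180, 180].

INTERFACE

Orientations are given as [roll, pitch, yaw] about the fixed x, y, z axes, in that order (R = Rz(yaw) Ry(pitch) Rx(roll)).
In Python, from station import telemetry, imaging, finish_job, arm gives the robot as it stands.
- The arm moves only by the tool apply_moves, never from a script. Its argument "rows" is a list of rows, each an object with "linear": the shift along the tool's x, y, z scaled (see below), a list of three; "rotation": the turn, a rotation vector about the tool's x, y, z scaled (see below), a list of three. In form: [{"linear": [x, y, z], "rotation": [wx, wy, wz]}, ...]. A call has exactly 10 rows; each row shifts and turns the commanded pose from where the row before left it, along the tool's axes as they then stand; what a row does not reach is not made up. The controller multiplies each number of a shift by 40 mm and each number of a turn by 0.15 rad. A row lasts 1/10 s, in which the tool goes at most 50 mm and 8.59 degrees, less where a joint would pass 70% of its speed; a pose out of reach is approached as far as the arm can. A call with a number of a shift or a turn outside -1 to 1 is refused whole. A call with a gripper value outside its range is refused whole. "grip" is the finger opening in mm, from 0 to 94, set as the call begins (left out, the last holds). The fingers move at their own pace and stop on an object; the grip force is fixed at half the most. Time passes only in rows, so rows that do not move let the fingers close, or fill a call up. It gives the time, the measured TCP pose, the force, the opening and the grip force at its end, in the units of the state.
- telemetry.get_obs(): the state, without advancing time (a new reading comes with each control period).
- imaging.read_camera(name): name is "side" or "top"; returns a dict with "image" (400x640x3 uint8, red, green, blue), "depth" (400x640 float32, mm along the optical axis (not along the pixel's ray), 0 where there is no reading), "intrinsics" (3x3 intrinsics, pixels), "k1" (the pictures are not rectified: a ray, as slopes to the right and down, at radius r is drawn at 1 + k1 r^2 times it, then the intrinsics apply), "T" (4x4, takes a point from camera to world coordinates). Camera axes: x right, y down, z forward; pixel columns grow to the right and rows downward; lengths in mm; the calibration is good to about 2 mm. A picture is of the moment at which its call begins.
- finish_job(): hands the job in; it is judged then, once.
The state is a dict: "time": time; "joint_pos": joint angles; "dq": joint speeds; "joint_torque": joint torques, N m; "ee_pos": TCP position; "eef_rot": TCP orientation; "force": force on the tool from outside, world axes, zero at the start; "moment": the same for the moment, N m; "opening": finger opening in mm; "finger_force": force on a finger pad.
Only numpy, scipy, OpenCV 4.12 (cv2) and the standard library are available. Lean on these libraries where they do the work, as an engineer would, in place of code of your own. Each camera call takes 0.05 s, during which the arm holds its last target. There are 200 camera calls.

TASK

Get the tube roller mixer ready to run: first, with the guard still open, lay the sample tube that lies across the rollers into a free gap between two rollers, lengthwise like the tube already there. Then push the clear sliding guard shut until its catch holds it fully home (it has two catch notches: the first only half holds it), without ramming it, and let go. Leave the other things on the desk alone.

Things in the scene. Friction and masses are not known exactly. Their poses are not given: they have to be found in the camera images.
- mixer: White tube roller mixer fixed on the desk, 180 mm deep (x), 310 mm wide (y). Origin: centre of its underside; x to its back, y to its left, z up. Left half: motor housing with the open guard over it; right half: four fixed black rollers along x, with 73 mm high cheeks at front and back and a 66 mm high end wall. The catch, a black casing 92 mm high, stands on the front ledge at the right.
- rollers (a point): Middle of the roller bed at crest height, 71 mm above the desk; axes as the mixer's. The rollers lie along x, 26 mm thick, 105 mm long, axes at y = +51, +17, -17 and -51 mm from here. Gaps between them at y = +34 (holds a tube already), 0 and -34 mm (both free). A tube lying in a gap has its centre 69 mm above the desk.
- sample_center (a point): Centre (half-way along) of the loose sample tube, 11 g, purple cap, 77 mm long; body 13 mm thick, cap (the last 19 mm) 16 mm thick. Its z axis runs along the tube to the cap. It starts lying on the roller crests, centred about 78 mm above the desk, within 30 degrees of square to the rollers.
- guard (a joint): Travel (m) of the clear guard on its rails to the mixer's right (-y). 0 = fully open; starts 0 to 0.025. Sliding takes about 2 N. The catch is clamped anywhere along 20 mm of its T-slot, so where it holds must be felt: half shut in the first notch somewhere from 0.106 to 0.126, fully shut in the second 16 mm further (0.122 to 0.142); a rubber stop follows 3 to 4 mm later.
- pawl (a joint): Sprung pawl of the catch: 0 = up, -0.005 = pressed down by a tooth of the guard's striker bar. The push rises to about 7 N over the first tooth and 12 N over the second, then drops; after the second it rises steeply against the stop. More than 35 N on the mixer or its guard is ramming.
- push_face (a point): Centre of the rear face of the guard's push rib, to be pushed towards the mixer's -y; moves with the guard; axes as the mixer's; 98 mm above the desk. The rib is an aluminium bar 98 mm long (x), 8 mm thick, rising from 87 to 108 mm. The guard's top is 85 mm high, its edge frames 89 mm, its underside 81 mm. It reaches 66 mm behind (+y) and 84 mm ahead (-y) of this face.
- dropper_bottle: Brown dropper bottle, 29 mm thick, 102 mm high, standing behind and left of the mixer; to be left alone. Origin: centre of its underside.
- spare_eyepiece: Black microscope eyepiece, 39 mm thick, 46 mm high, standing right of the mixer; to be left alone. Origin: centre of its underside.
- ejector (a joint): Sprung plunger inside the catch that pushes the guard back with 3 to 5 N until it is held: 0 = out (guard not near), about 0.002 when the guard sits in the first notch, 0.018 in the second (fully shut).
- slide_box: Green box for slides, 73 x 105 x 34 mm, right of the mixer; to be left alone. Origin: centre of its underside.

How it is judged (in metres and radians):
On the way:
1. the stray tube lies in a gap between two rollers, lengthwise, with the guard still open (angle between the z axis of sample_center and the x axis of mixer, either way round below 0.2 rad and z of sample_center in the frame of mixer between 0.064 and 0.0735 m and y of sample_center in the frame of mixer between -0.097 and -0.045 m and value of joint guard below 0.05 m), for 0.2 s.
At the end, for the whole second after the job is handed in: The guard rests in the second notch by itself (ejector held in by over 0.013 m, pawl up within 2 mm); the tube lies still in a free gap, within 0.2 rad of the rollers' direction, its centre 64 to 73.5 mm above the desk (value of joint ejector above 0.013 m and value of joint pawl above -0.002 m and velocity of joint guard between -0.01 and 0.01 m/s and angle between the z axis of sample_center and the x axis of mixer, either way round below 0.2 rad and z of sample_center in the frame of mixer between 0.064 and 0.0735 m and y of sample_center in the frame of mixer between -0.097 and -0.045 m and linear speed of sample below 0.02 m/s); the robot touches nothing.
It fails at once if the guard or mixer was rammed with more than 35 N (contact force between any of the fingers, the arm and mixer above 35 N).
It fails at once if a bystander was disturbed (distance of any of dropper_bottle, spare_eyepiece, slide_box from where it was at the start of the episode above 0.02 m).
It also fails if it takes over 54 s, if anything falls off the work surface, if the arm or the gripper's body presses on something with over 40 N, if the wrist force passes 120 N, or if a joint passes its speed limit or range.

## Working session

There is one attempt and no reset: what is moved stays moved. The work goes in short steps, Python scripts to look and compute and a tool call to move; the robot and the scene stay as the last step left them, time stands still between calls to the robot, and variables do not carry over. Pictures are saved under pics/ and viewed, at most 10 in all, crops included, and the job is handed in when it is done.

Besides the shell and the picture viewer there is one more tool, called by a JSON object that holds its "op" and its "data", one argument or row to a line. apply_moves: Moves the arm, as the interface text tells. Its arguments: {"type":"object","properties":{"rows":{"type":"array","items":{"type":"object","properties":{"linear":{"type":"array","items":{"type":"number","minimum":-1,"maximum":1}},"rotation":{"type":"array","items":{"type":"number","minimum":-1,"maximum":1}}}}},"grip":{"type":"number"}},"required":["rows"]}

```bash
ls; mkdir -p pics
cat > h.py <<'E'
import numpy as np, cv2
from station import telemetry, imaging
def cam(n):
    c=imaging.read_camera(n); return c
def ray(c,u,v):
    K=c["intrinsics"];d=np.array([(u-K[0,2])/K[0,0],(v-K[1,2])/K[1,1]]);s=d.copy()
    for _ in range(20): s=d/(1+c["k1"]*(s@s))
    T=np.array(c["T"]); return T[:3,3],T[:3,:3]@np.array([s[0],s[1],1])
def onplane(c,u,v,z):
    o,r=ray(c,u,v); return o+r*(z-o[2])/r[2]
def bydepth(c,u,v):
    o,r=ray(c,u,v); return o+r*c["depth"][int(v),int(u)]
E
python3 - <<'E'
from h import *
for n in("top","side"):
    c=cam(n);cv2.imwrite(f"pics/{n}0.png",c["image"][:,:,::-1]);np.savez(f"{n}0.npz",**c)
    print(n,c["T"],c["intrinsics"],c["k1"])
print(telemetry.get_obs())
E
```

```text
pics
top [[-1.58608936e-02 -9.86514801e-01  1.62901747e-01  3.17588230e+02]
 [-9.99865314e-01  1.49616422e-02 -6.74563555e-03 -2.14404405e+02]
 [ 4.21739165e-03 -1.62986798e-01 -9.86619236e-01  1.19756528e+03]
 [ 0.00000000e+00  0.00000000e+00  0.00000000e+00  1.00000000e+00]] [[493.38629515   0.         317.64037823]
 [  0.         493.38629515 207.32730522]
 [  0.           0.           1.        ]] -0.0032875040978801963
side [[ 9.99660957e-01  2.60286348e-02  6.93118898e-04  4.84299504e+02]
 [ 1.21890624e-02 -4.91326582e-01  8.70890129e-01 -1.17116659e+03]
 [ 2.30086288e-02 -8.70586411e-01 -4.91477266e-01  6.49359038e+02]
 [ 0.00000000e+00  0.00000000e+00  0.00000000e+00  1.00000000e+00]] [[466.19495551   0.         314.76898689]
 [  0.         466.19495551 199.86827537]
 [  0.           0.           1.        ]] -0.05647380010572094
{'time': 0.1, 'joint_pos': array([-8.35657477e+01,  1.18783548e+01,  8.83957439e+01, -3.28932417e-03,
        7.98428032e+01, -8.62393045e+00]), 'dq': array([-0.07201741, -0.04156523, -0.20758608, -0.077847  , -0.01230733,
       -0.019947  ]), 'joint_torque': array([-1.01971320e-03, -3.71864605e+01, -2.82295114e+01,  7.00322678e-02,
        3.10757523e-02, -4.38554434e-05]), 'ee_pos': array([ 149.31981048, -554.93177636,  403.62375247]), 'eef_rot': array([-1.79883934e+02, -1.43292457e-02,  1.50587516e+01]), 'force': array([ 0.51011189, -0.72954289,  0.23104973]), 'moment': array([ 0.01904483, -0.01388714,  0.00040085]), 'finger_force': 0.0, 'opening': 93.6262767209449}
```

View pics/top0.png

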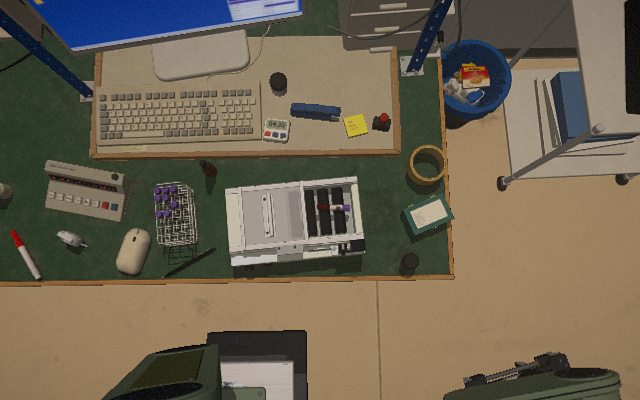

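View pics/side0.png

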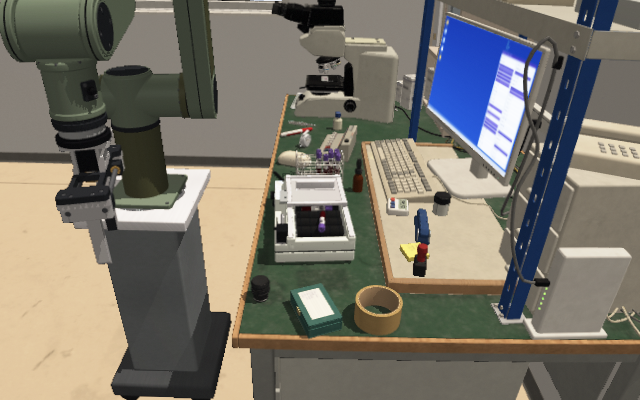

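Top view: the mixer spans about (225–365, 177–268) with the stray tube near (335,208), cap to the right (image right is −y). Side view: tube near (322,222), catch at the front right. Next I'll enlarge both.

Run:
```python
import cv2,numpy as np
t=cv2.imread("pics/top0.png")[170:275,220:375];s=cv2.imread("pics/side0.png")[170:270,265:365]
t=cv2.resize(t,None,fx=5,fy=5,interpolation=cv2.INTER_CUBIC);s=cv2.resize(s,None,fx=6,fy=6,interpolation=cv2.INTER_CUBIC)
cv2.imwrite("pics/tc.png",t);cv2.imwrite("pics/sc.png",s)
from h import *
c=np.load("top0.npz")
for p in [(225,190),(358,177),(365,252),(230,267),(266,215),(302,212)]: print(p,bydepth(c,*p).round(),c["depth"][p[1],p[0]])
```

```text
(225, 190) [547.  -8.  76.] 1142.3989
(358, 177) [ 590. -324.    1.] 1225.8181
(365, 252) [ 404. -336.   -2.] 1198.2489
(230, 267) [373. -10.   3.] 1186.2008
(266, 215) [ 485. -104.   88.] 1121.4001
(302, 212) [ 490. -186.   90.] 1120.9379
```

View pics/tc.png

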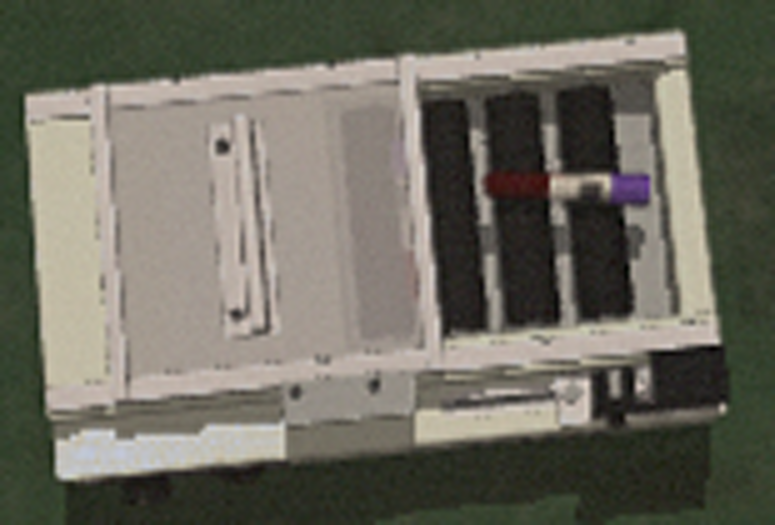

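View pics/sc.png

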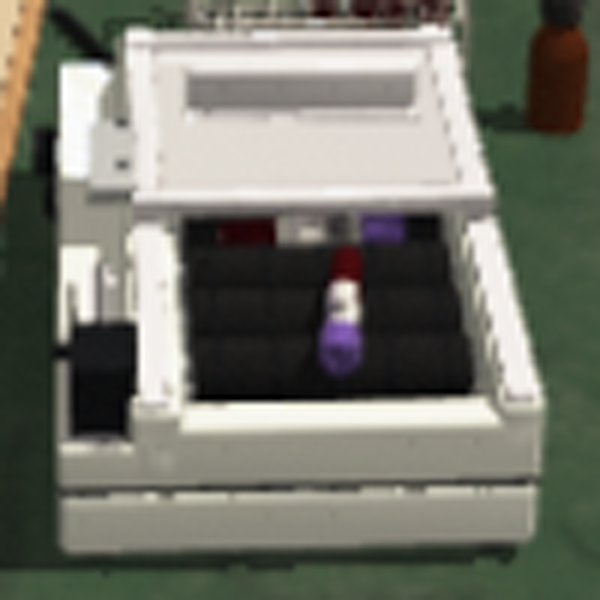

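Run:
```python
from h import *
c=np.load("top0.npz"); s=np.load("side0.npz")
P=lambda x,y,z:onplane(c,220+x/5,170+y/5,z)
S=lambda x,y,z:onplane(s,265+x/6,170+y/6,z)
# purple mask refine + tube ends
a,b=P(487,184,78),P(650,188,78)
print("tube",a.round(1),b.round(1),np.linalg.norm(a-b),"ctr",((a+b)/2).round(1),"yaw",np.degrees(np.arctan2(*(b-a)[1::-1])))
print("side tube",S(345,252,78).round(1),S(341,355,76).round(1))
for n,q in dict(r2=[(514,96),(532,325)],r3=[(585,86),(608,319)],g=[(550,90),(570,322)]).items():
    p,r=[P(*k,71) for k in q];print(n,p.round(1),r.round(1),((p+r)/2).round(1),np.linalg.norm(p-r).round(1),np.degrees(np.arctan2(*(p-r)[1::-1])).round(2))
for n,k in dict(ribrear_b=(212,125,108),ribrear_f=(232,338,108),ribfr_b=(240,117,108),ribfr_f=(272,330,108),frontedge_b=(408,60,89),frontedge_f=(437,360,89),cheekBR=(684,35,73),wallR=(718,340,73),guardL=(97,88,89),guardLf=(122,400,89)).items(): print(n,P(*k).round(1))
print("side rib", [S(*k).round(1) for k in [(188,70,108),(418,70,108),(188,107,87),(415,110,87)]])
print("side guard front", [S(*k).round(1) for k in [(132,200,89),(493,200,89)]])
print(bydepth(c,330,207).round(1),bydepth(c,336,207).round(1))
```

```text
tube [ 503.7 -221.5   78. ] [ 500.7 -296.5   78. ] 75.01519791000166 ctr [ 502.2 -259.    78. ] yaw -92.29366895140234
side tube [ 504.3 -216.6   78. ] [ 502.7 -288.6   76. ]
r2 [ 546.2 -234.8   71. ] [ 439.  -241.2   71. ] [ 492.6 -238.    71. ] 107.4 3.4
r3 [ 550.4 -268.    71. ] [ 441.2 -276.1   71. ] [ 495.8 -272.    71. ] 109.5 4.25
g [ 548.8 -251.6   71. ] [ 440.1 -258.6   71. ] [ 494.4 -255.1   71. ] 108.9 3.69
ribrear_b [527.4 -98.2 108. ]
ribrear_f [ 431.3 -107.3  108. ]
ribfr_b [ 530.9 -110.8  108. ]
ribfr_f [ 434.5 -125.   108. ]
frontedge_b [ 560.1 -186.1   89. ]
frontedge_f [ 421.9 -197.7   89. ]
cheekBR [ 573.6 -314.7   73. ]
wallR [ 430.6 -326.1   73. ]
guardL [549.1 -43.5  89. ]
guardLf [406.1 -56.1  89. ]
side rib [array([ 437.2, -120.6,  108. ]), array([ 534.5, -115. ,  108. ]), array([ 437. , -114.3,   87. ]), array([ 534.2, -111.7,   87. ])]
side guard front [array([ 418.5, -198.7,   89. ]), array([ 563.8, -191.1,   89. ])]
[ 501.4 -250.2   86.3] [ 501.5 -264.    84.2]
```

{"op": "apply_moves", "data": {
  "rows": [
    {"linear": [0.95,-0.45,0.1],"rotation": [0,0,0]},
    {"linear": [0.95,-0.45,0.1],"rotation": [0,0,0]},
    {"linear": [0.95,-0.45,0.1],"rotation": [0,0,0]},
    {"linear": [0.95,-0.45,0.1],"rotation": [0,0,0]},
    {"linear": [0.95,-0.45,0.1],"rotation": [0,0,0]},
    {"linear": [0.95,-0.45,0.1],"rotation": [0,0,0]},
    {"linear": [0.95,-0.45,0.1],"rotation": [0,0,0]},
    {"linear": [0.95,-0.45,0.1],"rotation": [0,0,0]},
    {"linear": [0.95,-0.45,0.1],"rotation": [0,0,0]},
    {"linear": [0.95,-0.45,0.1],"rotation": [0,0,0]}
  ],
  "grip": 40
}}

```text
time: 1.1
ee_pos: [470.5, -281.2, 364.1]
eef_rot: [-180.0, 0.0, 15.1]
force: [0.0, -0.5, 0.2]
opening: 40.0
finger_force: 0.0
```

{"op": "apply_moves", "data": {
  "rows": [
    {"linear": [0,0,0],"rotation": [0,0,-0.85]},
    {"linear": [0,0,0],"rotation": [0,0,-0.85]},
    {"linear": [0,0,0],"rotation": [0,0,-0.85]},
    {"linear": [0,0,0],"rotation": [0,0,-0.85]},
    {"linear": [0,0,0],"rotation": [0,0,-0.85]},
    {"linear": [0,0,0],"rotation": [0,0,-0.85]},
    {"linear": [0,0,0],"rotation": [0,0,-0.85]},
    {"linear": [0,0,0],"rotation": [0,0,-0.85]},
    {"linear": [0,0,0],"rotation": [0,0,-0.85]},
    {"linear": [0,0,0],"rotation": [0,0,0]}
  ]
}}

```text
time: 2.1
ee_pos: [469.4, -282.6, 364.1]
eef_rot: [-179.9, -0.0, 80.8]
force: [-0.3, 0.7, -0.2]
opening: 40.1
finger_force: 0.0
```

{"op": "apply_moves", "data": {
  "rows": [
    {"linear": [0,0,0],"rotation": [0,0,-0.8]},
    {"linear": [0.33,0.4,0],"rotation": [0,0,0]},
    {"linear": [0.32,0.39,0],"rotation": [0,0,0]},
    {"linear": [0,0,0.7],"rotation": [0,0,0]},
    {"linear": [0,0,0.7],"rotation": [0,0,0]},
    {"linear": [0,0,0.4],"rotation": [0,0,0]},
    {"linear": [0,0,0.25],"rotation": [0,0,0]},
    {"linear": [0,0,0.15],"rotation": [0,0,0]},
    {"linear": [0,0,0.05],"rotation": [0,0,0]},
    {"linear": [0,0,0],"rotation": [0,0,0]}
  ]
}}

```text
time: 3.1
ee_pos: [502.4, -258.3, 275.2]
eef_rot: [180.0, 0.0, 87.6]
force: [0.5, 0.4, -0.8]
opening: 40.4
finger_force: 0.0
```

Run:
```python
from h import *
o=telemetry.get_obs();print(o["ee_pos"],o["eef_rot"],o["force"])
s=cam("side")["image"][150:280,250:390,::-1];t=cam("top")["image"][150:280,250:390,::-1]
cv2.imwrite("pics/pre.png",cv2.resize(np.hstack([s,t]),(784,364),interpolation=cv2.INTER_CUBIC))
```

```text
[ 502.41527716 -258.2846841   275.16342428] [1.79953287e+02 3.20921473e-02 8.76398603e+01] [ 0.51631474  0.39590579 -0.82966901]
```

View pics/pre.png

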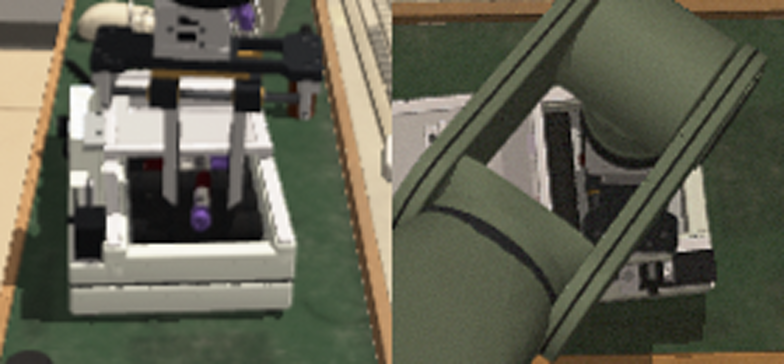

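The fingers straddle the tube in the side view (fingers at columns 172 and 237, tube at 203), so I'll lower slightly and close.

{"op": "apply_moves", "data": {
  "rows": [
    {"linear": [0,0,0.05],"rotation": [0,0,0]},
    {"linear": [0,0,0],"rotation": [0,0,0]},
    {"linear": [0,0,0],"rotation": [0,0,0]},
    {"linear": [0,0,0],"rotation": [0,0,0]},
    {"linear": [0,0,0],"rotation": [0,0,0]},
    {"linear": [0,0,0],"rotation": [0,0,0]},
    {"linear": [0,0,0],"rotation": [0,0,0]},
    {"linear": [0,0,0],"rotation": [0,0,0]},
    {"linear": [0,0,0],"rotation": [0,0,0]},
    {"linear": [0,0,0],"rotation": [0,0,0]}
  ],
  "grip": 30
}}

```text
time: 4.2
ee_pos: [502.2, -258.0, 272.6]
eef_rot: [-180.0, 0.0, 87.7]
force: [-0.2, -0.4, 0.3]
opening: 30.0
finger_force: 0.0
```

{"op": "apply_moves", "data": {
  "rows": [
    {"linear": [0,0,0],"rotation": [0,0,0]},
    {"linear": [0,0,0],"rotation": [0,0,0]},
    {"linear": [0,0,0],"rotation": [0,0,0]},
    {"linear": [0,0,0],"rotation": [0,0,0]},
    {"linear": [0,0,0],"rotation": [0,0,0]},
    {"linear": [0,0,0],"rotation": [0,0,0]},
    {"linear": [0,0,0],"rotation": [0,0,0]},
    {"linear": [0,0,0],"rotation": [0,0,0]},
    {"linear": [0,0,0],"rotation": [0,0,0]},
    {"linear": [0,0,0],"rotation": [0,0,0]}
  ],
  "grip": 0
}}

```text
time: 5.2
ee_pos: [502.2, -258.0, 272.6]
eef_rot: [-180.0, -0.0, 87.7]
force: [-0.5, 0.2, -0.5]
opening: 11.8
finger_force: 30.0
```

{"op": "apply_moves", "data": {
  "rows": [
    {"linear": [0,0,-0.3],"rotation": [0,0,0]},
    {"linear": [0,0,-0.5],"rotation": [0,0,0.9]},
    {"linear": [0,0,-0.3],"rotation": [0,0,0.9]},
    {"linear": [0,0,0],"rotation": [0,0,0.9]},
    {"linear": [0,0,0],"rotation": [0,0,0.9]},
    {"linear": [0,0,0],"rotation": [0,0,0.9]},
    {"linear": [0,0,0],"rotation": [0,0,0.9]},
    {"linear": [0,0,0],"rotation": [0,0,0.9]},
    {"linear": [0,0,0],"rotation": [0,0,0.9]},
    {"linear": [0,0,0],"rotation": [0,0,0.9]}
  ]
}}

```text
time: 6.2
ee_pos: [502.3, -258.1, 317.7]
eef_rot: [179.9, -0.0, 17.7]
force: [0.4, 0.5, -0.7]
opening: 11.7
finger_force: 30.0
```

{"op": "apply_moves", "data": {
  "rows": [
    {"linear": [0,0,0],"rotation": [0,0,0.85]},
    {"linear": [0,0,0],"rotation": [0,0,0.8]},
    {"linear": [0,0,0],"rotation": [0,0,0]},
    {"linear": [0,0,0],"rotation": [0,0,0]},
    {"linear": [0,0,0],"rotation": [0,0,0]},
    {"linear": [0,0,0],"rotation": [0,0,0]},
    {"linear": [0,0,0],"rotation": [0,0,0]},
    {"linear": [0,0,0],"rotation": [0,0,0]},
    {"linear": [0,0,0],"rotation": [0,0,0]},
    {"linear": [0,0,0],"rotation": [0,0,0]}
  ]
}}

```text
time: 7.2
ee_pos: [502.2, -258.0, 316.6]
eef_rot: [-180.0, 0.0, 3.9]
force: [0.3, -0.9, -0.5]
opening: 11.5
finger_force: 30.0
```

Run:
```python
from h import *
o=telemetry.get_obs();print(o["ee_pos"],o["eef_rot"],o["opening"])
s=cam("side")["image"][150:280,250:390,::-1];t=cam("top")["image"][150:280,250:390,::-1]
cv2.imwrite("pics/held.png",cv2.resize(np.hstack([s,t]),(784,364),interpolation=cv2.INTER_CUBIC))
```

```text
[ 502.16766232 -258.01063512  316.5817956 ] [-1.79994172e+02  7.68468903e-03  3.89383396e+00] 11.537068030137048
```

View pics/held.png

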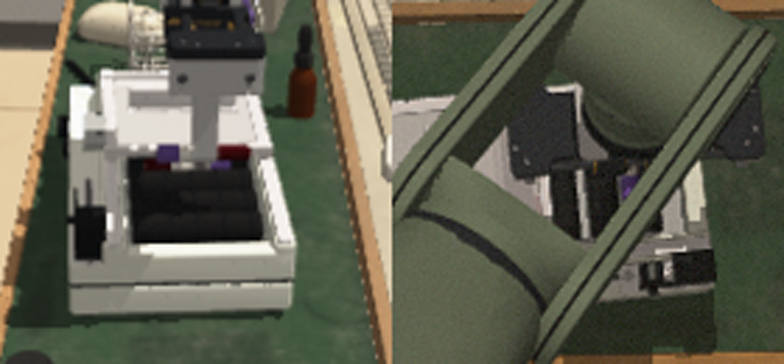

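{"op": "apply_moves", "data": {
  "rows": [
    {"linear": [-0.19,-0.075,0],"rotation": [0,0,0]},
    {"linear": [0,0,0.4],"rotation": [0,0,0]},
    {"linear": [0,0,0.4],"rotation": [0,0,0]},
    {"linear": [0,0,0.2],"rotation": [0,0,0]},
    {"linear": [0,0,0.08],"rotation": [0,0,0]},
    {"linear": [0,0,0],"rotation": [0,0,0]},
    {"linear": [0,0,0],"rotation": [0,0,0]},
    {"linear": [0,0,0],"rotation": [0,0,0]},
    {"linear": [0,0,0],"rotation": [0,0,0]},
    {"linear": [0,0,0],"rotation": [0,0,0]}
  ]
}}

```text
time: 8.3
ee_pos: [494.5, -255.6, 273.9]
eef_rot: [180.0, -0.0, 3.9]
force: [0.0, -0.7, -0.3]
opening: 11.5
finger_force: 30.0
```

Run:
```python
from h import *
s=cam("side")["image"][190:270,270:365,::-1];t=cam("top")["image"][170:270,300:375,::-1]
cv2.imwrite("pics/low.png",np.hstack([cv2.resize(s,(475,400),interpolation=cv2.INTER_CUBIC),cv2.resize(t,(300,400),interpolation=cv2.INTER_CUBIC)]))
```

```text
(no output)
```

View pics/low.png

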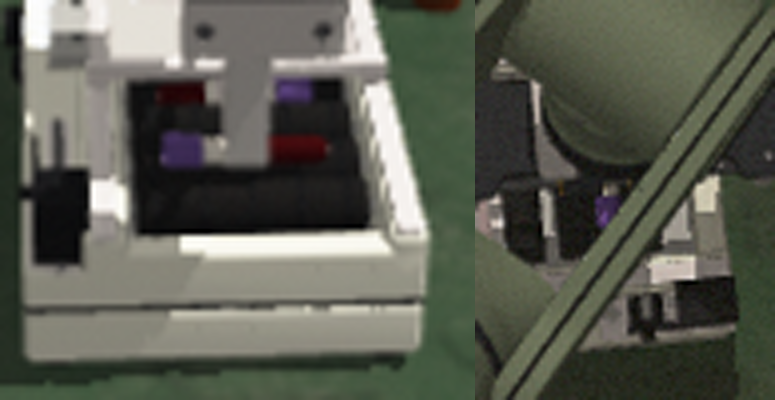

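The tube (cap at (182,150), red end at (300,149)) lies along the bed over the free outer gap. Next I'll lower it the last bit and release.

{"op": "apply_moves", "data": {
  "rows": [
    {"linear": [0,0,0.04],"rotation": [0,0,0]},
    {"linear": [0,0,0],"rotation": [0,0,0]},
    {"linear": [0,0,0],"rotation": [0,0,0]},
    {"linear": [0,0,0],"rotation": [0,0,0]},
    {"linear": [0,0,0],"rotation": [0,0,0]},
    {"linear": [0,0,0],"rotation": [0,0,0]},
    {"linear": [0,0,0],"rotation": [0,0,0]},
    {"linear": [0,0,0],"rotation": [0,0,0]},
    {"linear": [0,0,0],"rotation": [0,0,0]},
    {"linear": [0,0,0],"rotation": [0,0,0]}
  ],
  "grip": 26
}}

```text
time: 9.4
ee_pos: [494.4, -255.6, 271.9]
eef_rot: [180.0, 0.0, 3.9]
force: [-0.1, 0.3, 0.1]
opening: 26.0
finger_force: 0.0
```

{"op": "apply_moves", "data": {
  "rows": [
    {"linear": [0,0,-0.5],"rotation": [0,0,0]},
    {"linear": [0,0,-1],"rotation": [0,0,0]},
    {"linear": [0,0,-0.6],"rotation": [0,0,0]},
    {"linear": [0,-1,0],"rotation": [0,0,0]},
    {"linear": [0,-1,0],"rotation": [0,0,0]},
    {"linear": [0,-1,0],"rotation": [0,0,0]},
    {"linear": [0,-1,0],"rotation": [0,0,0]},
    {"linear": [0,0,0],"rotation": [0,0,0]},
    {"linear": [0,0,0],"rotation": [0,0,0]},
    {"linear": [0,0,0],"rotation": [0,0,0]}
  ]
}}

```text
time: 10.4
ee_pos: [483.8, -96.6, 356.1]
eef_rot: [180.0, -0.0, 3.9]
force: [-0.1, 0.3, -0.6]
opening: 25.9
finger_force: 0.0
```

Run:
```python
from h import *
s=cam("side");t=cam("top")
np.savez("side1.npz",**s);np.savez("top1.npz",**t)
s=s["image"][165:270,265:365,::-1];t=t["image"][170:275,220:375,::-1]
cv2.imwrite("pics/placed.png",np.hstack([cv2.resize(s,(400,420),interpolation=cv2.INTER_CUBIC),cv2.resize(t,(400,420*400//620),interpolation=cv2.INTER_CUBIC) if 0 else cv2.resize(t[:,50:],(400,420),interpolation=cv2.INTER_CUBIC)]))
```

```text
(no output)
```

View pics/placed.png

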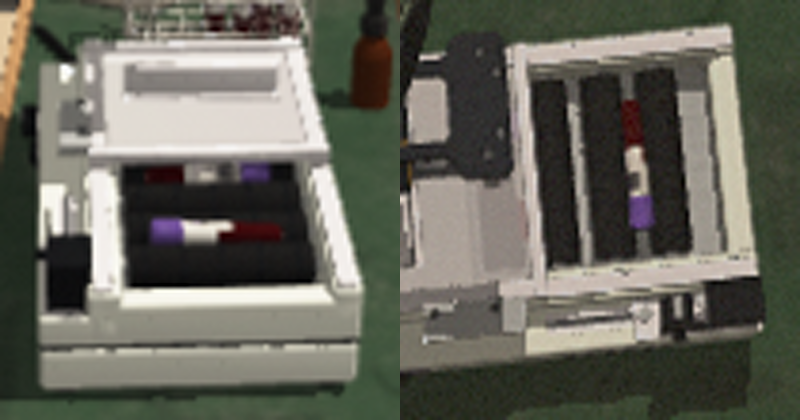

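The tube sits in the outer free gap, lengthwise, and level (side view cap at (166,231), red end at (265,232)). On to the guard: I'll close the fingers and come down behind the rib.

{"op": "apply_moves", "data": {
  "rows": [
    {"linear": [0,-0.37,0],"rotation": [0,0,0]},
    {"linear": [0,0,0],"rotation": [0,0,0]},
    {"linear": [0,0,0.5],"rotation": [0,0,0]},
    {"linear": [0,0,0.5],"rotation": [0,0,0]},
    {"linear": [0,0,0.4],"rotation": [0,0,0]},
    {"linear": [0,0,0.2],"rotation": [0,0,0]},
    {"linear": [0,0,0.03],"rotation": [0,0,0]},
    {"linear": [0,0,0],"rotation": [0,0,0]},
    {"linear": [0,0,0],"rotation": [0,0,0]},
    {"linear": [0,0,0],"rotation": [0,0,0]}
  ],
  "grip": 0
}}

```text
time: 11.5
ee_pos: [483.0, -81.3, 291.6]
eef_rot: [180.0, -0.1, 3.9]
force: [0.6, -0.3, 0.5]
opening: 0.6
finger_force: 0.0
```

{"op": "apply_moves", "data": {
  "rows": [
    {"linear": [0,0.05,0],"rotation": [0,0,0]},
    {"linear": [0,0.1,0],"rotation": [0,0,0]},
    {"linear": [0,0.1,0],"rotation": [0,0,0]},
    {"linear": [0,0.1,0],"rotation": [0,0,0]},
    {"linear": [0,0.1,0],"rotation": [0,0,0]},
    {"linear": [0,0.1,0],"rotation": [0,0,0]},
    {"linear": [0,0,0],"rotation": [0,0,0]},
    {"linear": [0,0,0],"rotation": [0,0,0]},
    {"linear": [0,0,0],"rotation": [0,0,0]},
    {"linear": [0,0,0],"rotation": [0,0,0]}
  ]
}}

```text
time: 12.5
ee_pos: [484.0, -103.1, 290.6]
eef_rot: [180.0, 0.0, 3.9]
force: [0.8, -0.1, -0.7]
opening: 0.6
finger_force: 0.0
```

{"op": "apply_moves", "data": {
  "rows": [
    {"linear": [0,0.1,0],"rotation": [0,0,0]},
    {"linear": [0,0.15,0],"rotation": [0,0,0]},
    {"linear": [0,0.15,0],"rotation": [0,0,0]},
    {"linear": [0,0.15,0],"rotation": [0,0,0]},
    {"linear": [0,0.15,0],"rotation": [0,0,0]},
    {"linear": [0,0.15,0],"rotation": [0,0,0]},
    {"linear": [0,0.15,0],"rotation": [0,0,0]},
    {"linear": [0,0.15,0],"rotation": [0,0,0]},
    {"linear": [0,0.1,0],"rotation": [0,0,0]},
    {"linear": [0,0.1,0],"rotation": [0,0,0]}
  ]
}}

```text
time: 13.5
ee_pos: [487.8, -157.4, 290.7]
eef_rot: [180.0, -0.0, 3.9]
force: [0.6, 2.3, 0.2]
opening: 0.5
finger_force: 0.8
```

Run:
```python
from h import *
o=telemetry.get_obs();print(o["time"],o["ee_pos"],o["force"])
s=cam("side");np.savez("side2.npz",**s);s=s["image"][165:270,265:365,::-1]
a=np.load("side1.npz")["image"][165:270,265:365,::-1]
cv2.imwrite("pics/push1.png",np.hstack([cv2.resize(x,(400,420),interpolation=cv2.INTER_CUBIC) for x in (a,s)]))
```

```text
13.5 [ 487.77407162 -157.39037992  290.71951663] [0.63899243 2.32184464 0.15724295]
```

View pics/push1.png

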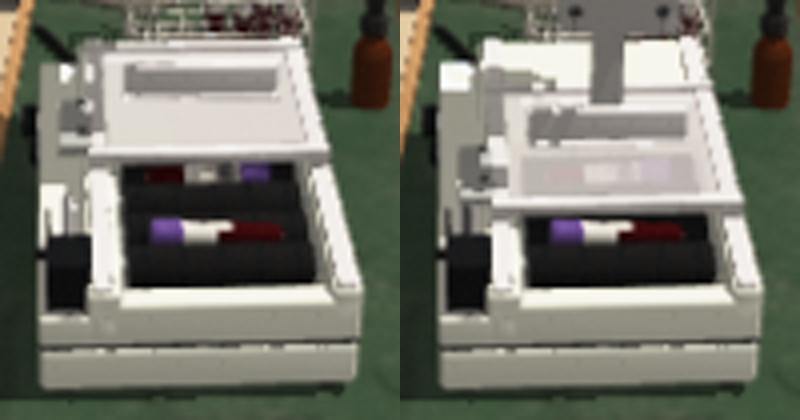

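The guard is sliding with the rib at about 2.3 N, and the sample tube is undisturbed ((550–680,231) in the right half).

{"op": "apply_moves", "data": {
  "rows": [
    {"linear": [0,0.05,0],"rotation": [0,0,0]},
    {"linear": [0,0.05,0],"rotation": [0,0,0]},
    {"linear": [0,0.05,0],"rotation": [0,0,0]},
    {"linear": [0,0.05,0],"rotation": [0,0,0]},
    {"linear": [0,0.05,0],"rotation": [0,0,0]},
    {"linear": [0,0.02,0],"rotation": [0,0,0]},
    {"linear": [0,0.02,0],"rotation": [0,0,0]},
    {"linear": [0,0.02,0],"rotation": [0,0,0]},
    {"linear": [0,0.02,0],"rotation": [0,0,0]},
    {"linear": [0,0.02,0],"rotation": [0,0,0]}
  ]
}}

```text
time: 14.55
ee_pos: [488.7, -171.0, 290.7]
eef_rot: [180.0, -0.0, 3.9]
force: [0.7, 1.9, 0.2]
opening: 0.1
finger_force: 0.8
```

Run:
```python
from h import *
a=np.load("side1.npz")
for v in (157,160): print(onplane(a,265+210/4,165+v/4,89).round(1))
for v in (204,208): print(onplane(a,265+220/4,165+v/4,89).round(1))
```

```text
[ 491.9 -199.3   89. ]
[ 491.9 -202.9   89. ]
[ 498.1 -253.2   89. ]
[ 498.1 -257.6   89. ]
```

{"op": "apply_moves", "data": {
  "rows": [
    {"linear": [0,0.02,0],"rotation": [0,0,0]},
    {"linear": [0,0.02,0],"rotation": [0,0,0]},
    {"linear": [0,0.02,0],"rotation": [0,0,0]},
    {"linear": [0,0.02,0],"rotation": [0,0,0]},
    {"linear": [0,0.02,0],"rotation": [0,0,0]},
    {"linear": [0,0.01,0],"rotation": [0,0,0]},
    {"linear": [0,0.01,0],"rotation": [0,0,0]},
    {"linear": [0,0.01,0],"rotation": [0,0,0]},
    {"linear": [0,0.01,0],"rotation": [0,0,0]},
    {"linear": [0,0.01,0],"rotation": [0,0,0]}
  ]
}}

```text
time: 15.55
ee_pos: [489.1, -177.0, 290.7]
eef_rot: [-180.0, -0.0, 3.9]
force: [0.1, 1.8, 1.0]
opening: 0.4
finger_force: 0.8
```

{"op": "apply_moves", "data": {
  "rows": [
    {"linear": [0,0.01,0],"rotation": [0,0,0]},
    {"linear": [0,0.01,0],"rotation": [0,0,0]},
    {"linear": [0,0.01,0],"rotation": [0,0,0]},
    {"linear": [0,0.01,0],"rotation": [0,0,0]},
    {"linear": [0,0.01,0],"rotation": [0,0,0]},
    {"linear": [0,0.01,0],"rotation": [0,0,0]},
    {"linear": [0,0.01,0],"rotation": [0,0,0]},
    {"linear": [0,0.01,0],"rotation": [0,0,0]},
    {"linear": [0,0.01,0],"rotation": [0,0,0]},
    {"linear": [0,0.01,0],"rotation": [0,0,0]}
  ]
}}

```text
time: 16.55
ee_pos: [489.3, -180.9, 290.6]
eef_rot: [-180.0, 0.0, 3.9]
force: [1.6, 1.6, 0.2]
opening: 0.3
finger_force: 0.8
```

{"op": "apply_moves", "data": {
  "rows": [
    {"linear": [0,0.01,0],"rotation": [0,0,0]},
    {"linear": [0,0.01,0],"rotation": [0,0,0]},
    {"linear": [0,0.01,0],"rotation": [0,0,0]},
    {"linear": [0,0.01,0],"rotation": [0,0,0]},
    {"linear": [0,0.01,0],"rotation": [0,0,0]},
    {"linear": [0,0.01,0],"rotation": [0,0,0]},
    {"linear": [0,0.01,0],"rotation": [0,0,0]},
    {"linear": [0,0.01,0],"rotation": [0,0,0]},
    {"linear": [0,0.01,0],"rotation": [0,0,0]},
    {"linear": [0,0.01,0],"rotation": [0,0,0]}
  ]
}}

```text
time: 17.55
ee_pos: [489.6, -184.9, 290.6]
eef_rot: [180.0, 0.0, 3.9]
force: [1.3, 1.4, 0.5]
opening: 0.4
finger_force: 0.8
```

{"op": "apply_moves", "data": {
  "rows": [
    {"linear": [0,0.01,0],"rotation": [0,0,0]},
    {"linear": [0,0.01,0],"rotation": [0,0,0]},
    {"linear": [0,0.01,0],"rotation": [0,0,0]},
    {"linear": [0,0.01,0],"rotation": [0,0,0]},
    {"linear": [0,0.01,0],"rotation": [0,0,0]},
    {"linear": [0,0.01,0],"rotation": [0,0,0]},
    {"linear": [0,0.01,0],"rotation": [0,0,0]},
    {"linear": [0,0.01,0],"rotation": [0,0,0]},
    {"linear": [0,0.01,0],"rotation": [0,0,0]},
    {"linear": [0,0.01,0],"rotation": [0,0,0]}
  ]
}}

```text
time: 18.55
ee_pos: [489.9, -188.9, 290.7]
eef_rot: [-180.0, -0.0, 3.9]
force: [0.8, 1.8, -0.5]
opening: 0.5
finger_force: 0.8
```

{"op": "apply_moves", "data": {
  "rows": [
    {"linear": [0,0.01,0],"rotation": [0,0,0]},
    {"linear": [0,0.01,0],"rotation": [0,0,0]},
    {"linear": [0,0.01,0],"rotation": [0,0,0]},
    {"linear": [0,0.01,0],"rotation": [0,0,0]},
    {"linear": [0,0.01,0],"rotation": [0,0,0]},
    {"linear": [0,0.01,0],"rotation": [0,0,0]},
    {"linear": [0,0.01,0],"rotation": [0,0,0]},
    {"linear": [0,0.01,0],"rotation": [0,0,0]},
    {"linear": [0,0.01,0],"rotation": [0,0,0]},
    {"linear": [0,0.01,0],"rotation": [0,0,0]}
  ]
}}

```text
time: 19.55
ee_pos: [490.2, -191.8, 290.6]
eef_rot: [-179.8, 0.0, 3.9]
force: [0.7, 6.7, 2.6]
opening: 0.5
finger_force: 3.2
```

{"op": "apply_moves", "data": {
  "rows": [
    {"linear": [0,0.01,0],"rotation": [0,0,0]},
    {"linear": [0,0.01,0],"rotation": [0,0,0]},
    {"linear": [0,0.01,0],"rotation": [0,0,0]},
    {"linear": [0,0.01,0],"rotation": [0,0,0]},
    {"linear": [0,0.01,0],"rotation": [0,0,0]},
    {"linear": [0,0.01,0],"rotation": [0,0,0]},
    {"linear": [0,0.01,0],"rotation": [0,0,0]},
    {"linear": [0,0.01,0],"rotation": [0,0,0]},
    {"linear": [0,0.01,0],"rotation": [0,0,0]},
    {"linear": [0,0.01,0],"rotation": [0,0,0]}
  ]
}}

```text
time: 20.55
ee_pos: [490.4, -195.4, 290.7]
eef_rot: [-179.8, 0.0, 3.9]
force: [0.7, 7.9, 2.9]
opening: 0.5
finger_force: 3.6
```

{"op": "apply_moves", "data": {
  "rows": [
    {"linear": [0,0.01,0],"rotation": [0,0,0]},
    {"linear": [0,0.01,0],"rotation": [0,0,0]},
    {"linear": [0,0.01,0],"rotation": [0,0,0]},
    {"linear": [0,0.01,0],"rotation": [0,0,0]},
    {"linear": [0,0.01,0],"rotation": [0,0,0]},
    {"linear": [0,0.01,0],"rotation": [0,0,0]},
    {"linear": [0,0.01,0],"rotation": [0,0,0]},
    {"linear": [0,0.01,0],"rotation": [0,0,0]},
    {"linear": [0,0.01,0],"rotation": [0,0,0]},
    {"linear": [0,0.01,0],"rotation": [0,0,0]}
  ]
}}

```text
time: 21.55
ee_pos: [490.6, -200.6, 290.6]
eef_rot: [-179.9, 0.0, 3.9]
force: [0.3, 4.8, 2.3]
opening: 0.5
finger_force: 2.1
```

{"op": "apply_moves", "data": {
  "rows": [
    {"linear": [0,0.01,0],"rotation": [0,0,0]},
    {"linear": [0,0.01,0],"rotation": [0,0,0]},
    {"linear": [0,0.01,0],"rotation": [0,0,0]},
    {"linear": [0,0.01,0],"rotation": [0,0,0]},
    {"linear": [0,0.01,0],"rotation": [0,0,0]},
    {"linear": [0,0.01,0],"rotation": [0,0,0]},
    {"linear": [0,0.01,0],"rotation": [0,0,0]},
    {"linear": [0,0.01,0],"rotation": [0,0,0]},
    {"linear": [0,0.01,0],"rotation": [0,0,0]},
    {"linear": [0,0.01,0],"rotation": [0,0,0]}
  ]
}}

```text
time: 22.55
ee_pos: [490.9, -204.8, 290.6]
eef_rot: [-180.0, 0.0, 3.9]
force: [0.9, 4.6, 2.5]
opening: 0.2
finger_force: 2.6
```

{"op": "apply_moves", "data": {
  "rows": [
    {"linear": [0,0.01,0],"rotation": [0,0,0]},
    {"linear": [0,0.01,0],"rotation": [0,0,0]},
    {"linear": [0,0.01,0],"rotation": [0,0,0]},
    {"linear": [0,0.01,0],"rotation": [0,0,0]},
    {"linear": [0,0.01,0],"rotation": [0,0,0]},
    {"linear": [0,0.01,0],"rotation": [0,0,0]},
    {"linear": [0,0.01,0],"rotation": [0,0,0]},
    {"linear": [0,0.01,0],"rotation": [0,0,0]},
    {"linear": [0,0.01,0],"rotation": [0,0,0]},
    {"linear": [0,0.01,0],"rotation": [0,0,0]}
  ]
}}

```text
time: 23.55
ee_pos: [491.2, -207.5, 290.7]
eef_rot: [-179.8, 0.0, 3.9]
force: [0.9, 10.0, 5.7]
opening: 0.6
finger_force: 5.4
```

{"op": "apply_moves", "data": {
  "rows": [
    {"linear": [0,0.01,0],"rotation": [0,0,0]},
    {"linear": [0,0.01,0],"rotation": [0,0,0]},
    {"linear": [0,0.01,0],"rotation": [0,0,0]},
    {"linear": [0,0.01,0],"rotation": [0,0,0]},
    {"linear": [0,0.01,0],"rotation": [0,0,0]},
    {"linear": [0,0.01,0],"rotation": [0,0,0]},
    {"linear": [0,0.01,0],"rotation": [0,0,0]},
    {"linear": [0,0,0],"rotation": [0,0,0]},
    {"linear": [0,0,0],"rotation": [0,0,0]},
    {"linear": [0,0,0],"rotation": [0,0,0]}
  ]
}}

```text
time: 24.55
ee_pos: [491.4, -209.9, 290.7]
eef_rot: [-179.7, 0.0, 3.9]
force: [0.8, 11.2, 6.4]
opening: 0.6
finger_force: 5.8
```

{"op": "apply_moves", "data": {
  "rows": [
    {"linear": [0,0.01,0],"rotation": [0,0,0]},
    {"linear": [0,0.01,0],"rotation": [0,0,0]},
    {"linear": [0,0.01,0],"rotation": [0,0,0]},
    {"linear": [0,0.01,0],"rotation": [0,0,0]},
    {"linear": [0,0.01,0],"rotation": [0,0,0]},
    {"linear": [0,0,0],"rotation": [0,0,0]},
    {"linear": [0,0,0],"rotation": [0,0,0]},
    {"linear": [0,0,0],"rotation": [0,0,0]},
    {"linear": [0,0,0],"rotation": [0,0,0]},
    {"linear": [0,0,0],"rotation": [0,0,0]}
  ]
}}

```text
time: 25.55
ee_pos: [491.5, -211.7, 290.7]
eef_rot: [-179.7, 0.0, 3.9]
force: [0.2, 12.4, 6.4]
opening: 0.8
finger_force: 6.1
```

{"op": "apply_moves", "data": {
  "rows": [
    {"linear": [0,0.01,0],"rotation": [0,0,0]},
    {"linear": [0,0.01,0],"rotation": [0,0,0]},
    {"linear": [0,0.01,0],"rotation": [0,0,0]},
    {"linear": [0,0.01,0],"rotation": [0,0,0]},
    {"linear": [0,0,0],"rotation": [0,0,0]},
    {"linear": [0,0,0],"rotation": [0,0,0]},
    {"linear": [0,0,0],"rotation": [0,0,0]},
    {"linear": [0,0,0],"rotation": [0,0,0]},
    {"linear": [0,0,0],"rotation": [0,0,0]},
    {"linear": [0,0,0],"rotation": [0,0,0]}
  ]
}}

```text
time: 26.55
ee_pos: [491.6, -215.8, 290.7]
eef_rot: [179.9, 0.0, 3.9]
force: [0.1, -0.6, 0.6]
opening: 0.4
finger_force: 0.0
```

{"op": "apply_moves", "data": {
  "rows": [
    {"linear": [0,0.01,0],"rotation": [0,0,0]},
    {"linear": [0,0.01,0],"rotation": [0,0,0]},
    {"linear": [0,0.01,0],"rotation": [0,0,0]},
    {"linear": [0,0,0],"rotation": [0,0,0]},
    {"linear": [0,0,0],"rotation": [0,0,0]},
    {"linear": [0,0,0],"rotation": [0,0,0]},
    {"linear": [0,0,0],"rotation": [0,0,0]},
    {"linear": [0,0,0],"rotation": [0,0,0]},
    {"linear": [0,0,0],"rotation": [0,0,0]},
    {"linear": [0,0,0],"rotation": [0,0,0]}
  ]
}}

```text
time: 27.55
ee_pos: [491.7, -216.3, 290.6]
eef_rot: [-180.0, 0.0, 3.9]
force: [-1.9, 3.0, 2.4]
opening: 0.3
finger_force: 1.6
```

Pushing force dropped after the 12 N peak and is now rising again past the notch, so the catch looks home. I'll back off, lift and check.

{"op": "apply_moves", "data": {
  "rows": [
    {"linear": [0,-0.1,0],"rotation": [0,0,0]},
    {"linear": [0,-0.2,0],"rotation": [0,0,0]},
    {"linear": [0,-0.3,0],"rotation": [0,0,0]},
    {"linear": [0,0,-0.5],"rotation": [0,0,0]},
    {"linear": [0,0,-1],"rotation": [0,0,0]},
    {"linear": [0,0,-1],"rotation": [0,0,0]},
    {"linear": [0,-1,0],"rotation": [0,0,0]},
    {"linear": [0,-1,0],"rotation": [0,0,0]},
    {"linear": [0,-1,0],"rotation": [0,0,0]},
    {"linear": [0,0,0],"rotation": [0,0,0]}
  ]
}}

```text
time: 28.55
ee_pos: [481.1, -68.5, 390.6]
eef_rot: [-179.9, 0.0, 4.2]
force: [0.6, -0.2, 1.5]
opening: 0.6
finger_force: 0.0
```

Run:
```python
from h import *
o=telemetry.get_obs();print(o["time"],o["ee_pos"],o["force"])
s=cam("side")["image"][165:270,265:365,::-1];t=cam("top")["image"][170:275,270:375,::-1]
cv2.imwrite("pics/shut.png",np.hstack([cv2.resize(x,(400,420),interpolation=cv2.INTER_CUBIC) for x in (s,t)]))
```

```text
28.55 [481.08377441 -68.48271794 390.56067109] [ 0.59518438 -0.21589595  1.53736062]
```

View pics/shut.png

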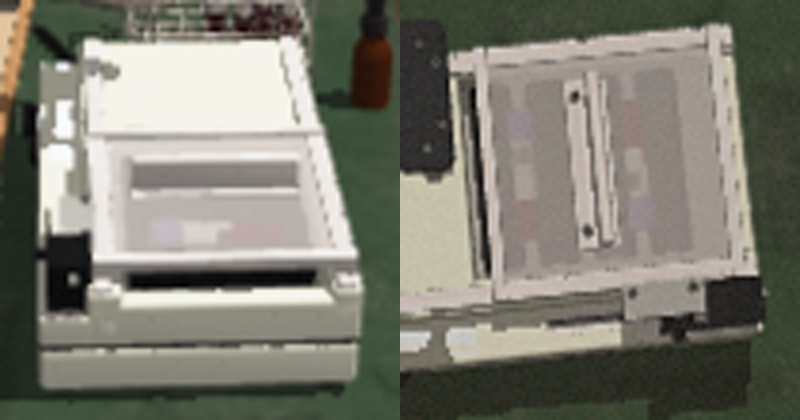

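The rollers are covered, the guard's front edge is at row ~258 (side view), and the tube is still in the gap at (150–300,231). A numeric check will show whether the guard kept its ~113 mm of travel (97 mm would mean the first notch).

Run:
```python
from h import *
a=np.load("side1.npz")
for v in (255,259,262): print(onplane(a,265+230/4,165+v/4,89).round(1))
```

```text
[ 503.7 -306.9   89. ]
[ 503.7 -310.9   89. ]
[ 503.7 -313.9   89. ]
```

```bash
python3 -c "
from station import finish_job; print(finish_job())"
```

```text
the job is handed in; nothing more can be done
None
```

I laid the tube lengthwise in the outer free gap, then pushed the guard past both catch teeth, with about 12 N the highest push reading. It stayed shut after I let go, about 110 mm along by camera (the second notch), and the job is handed in; no verdict came back.

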